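# Check three samples in on the tally tray

### The job

Check the three samples in on the grey tray: with the fingertips, lightly press down the plunger in front of the jar, then the one in front of the sample bottle, then the one in front of the vial, in that order, each well down so that it stays there. Leave the plunger in front of the measuring cylinder up. Do not pick up or shift the containers or the things lying round the tray, and keep every press under 25 N.

Things in the scene. Friction and masses are not known exactly. Their poses are not given: they have to be found in the camera images.
- tray: grey check-in tray, 185 mm deep (its x) by 312 mm wide (its y) by 8 mm thick, fixed to the table; origin at the centre of its underside; +x points away from the robot, to the containers' side. Low aluminium fences, 9 mm high above the tray, part it into four lanes side by side, 76 mm apart. At the far end of each lane stands one container, at its near end, 110 mm nearer to the robot, one black push plunger.
- jar_mid (a point): the jar: stoutest container, 54 mm in diameter, 114 mm tall, with a wide ribbed screw lid; loose, stands upright in one of the lanes (which one varies); point at half its height on its axis, z up
- bottle_mid (a point): the sample bottle: white, 38 mm in diameter, 84 mm tall, screw cap; loose, stands in one of the lanes; point at half its height on its axis
- vial_mid (a point): the vial: white, shortest container, 31 mm in diameter, 47 mm tall, screw cap; loose, stands in one of the lanes; point at half its height on its axis
- measure_mid (a point): the measuring cylinder: slim open graduated cylinder on a foot of 36 x 42 mm, 122 mm tall; loose, stands in one of the lanes; point at half its height on its axis; it is no sample
- lane_1 (a point): standing place for a container in lane 1 (lane 1 is leftmost seen from the robot, +y; lane 4 rightmost); on the tray's top; a container stands within 6 mm of this point
- plunger_1_top (a point): centre of the top of lane 1's plunger: round black head, 29 mm wide, 8 mm thick, top 66 mm above the table when up. A spring of 2 N/mm under the head gives 1.5 mm before the plunger starts down, 8 mm at most, and returns. Steel collar below: rim 34 mm above the table, 31 mm wide, foot 42 mm. The point moves with the head; it is 110 mm nearer the robot than the lane's standing place
- plunger_1 (a joint): how far this plunger is pressed down, in m: 0 up, 0.012 at its stop; resists with a steady 3 N or so, has no spring and stays where it is left; past 0.007 it counts as pressed, below 0.004 as up; starts up (0 to 0.001)
- lane_2 (a point): standing place for a container in lane 2; on the tray's top; a container stands within 6 mm of this point
- plunger_2_top (a point): centre of the top of lane 2's plunger: round black head, 29 mm wide, 8 mm thick, top 66 mm above the table when up. A spring of 2 N/mm under the head gives 1.5 mm before the plunger starts down, 8 mm at most, and returns. Steel collar below: rim 34 mm above the table, 31 mm wide, foot 42 mm. The point moves with the head; it is 110 mm nearer the robot than the lane's standing place
- plunger_2 (a joint): how far this plunger is pressed down, in m: 0 up, 0.012 at its stop; resists with a steady 3 N or so, has no spring and stays where it is left; past 0.007 it counts as pressed, below 0.004 as up; starts up (0 to 0.001)
- lane_3 (a point): standing place for a container in lane 3; on the tray's top; a container stands within 6 mm of this point
- plunger_3_top (a point): centre of the top of lane 3's plunger: round black head, 29 mm wide, 8 mm thick, top 66 mm above the table when up. A spring of 2 N/mm under the head gives 1.5 mm before the plunger starts down, 8 mm at most, and returns. Steel collar below: rim 34 mm above the table, 31 mm wide, foot 42 mm. The point moves with the head; it is 110 mm nearer the robot than the lane's standing place
- plunger_3 (a joint): how far this plunger is pressed down, in m: 0 up, 0.012 at its stop; resists with a steady 3 N or so, has no spring and stays where it is left; past 0.007 it counts as pressed, below 0.004 as up; starts up (0 to 0.001)
- lane_4 (a point): standing place for a container in lane 4; on the tray's top; a container stands within 6 mm of this point
- plunger_4_top (a point): centre of the top of lane 4's plunger: round black head, 29 mm wide, 8 mm thick, top 66 mm above the table when up. A spring of 2 N/mm under the head gives 1.5 mm before the plunger starts down, 8 mm at most, and returns. Steel collar below: rim 34 mm above the table, 31 mm wide, foot 42 mm. The point moves with the head; it is 110 mm nearer the robot than the lane's standing place
- plunger_4 (a joint): how far this plunger is pressed down, in m: 0 up, 0.012 at its stop; resists with a steady 3 N or so, has no spring and stays where it is left; past 0.007 it counts as pressed, below 0.004 as up; starts up (0 to 0.001)
- ph_pen: yellow pocket pH meter, 32 x 157 x 27 mm, lying left of the tray; origin at its underside; a bystander
- spare_cap: white bottle cap, 37 mm in diameter, 18 mm high, lying left of the tray; origin at its underside; a bystander
- screwdriver: red-handled screwdriver, 136 mm long, 20 mm thick, lying behind the tray; origin at its underside; a bystander
Things that resemble listed ones, but are neither listed nor needed, are in the scene too. Leave any black look-alike of the part that bears measure_mid alone. There is more than one size of the part that bears vial_mid; the job needs the larger.

How it is judged:
By the outcome, as a careful person would: the job done as asked, in the order asked, and still so for the second after the job is handed in, with the robot touching nothing.
It also fails if it takes over 48 s, if anything falls off the work surface, if the arm or the gripper's body presses on something with over 40 N, if the wrist force passes 120 N, or if a joint passes its speed limit or range.

### The arm

A 6-joint arm with a two-finger parallel gripper is mounted at the origin on a cart in front of the work surface, level with it; the furniture and walls round the work are solid. World frame = base frame: x ahead of the robot, y to its left, z up, the work surface at z = 0. Lengths are in m, angles in rad, forces in N, time in s.
With the tool pointing down it reaches from about 0.35 to 0.775 m from the base axis. Payload 7.3 kg.
Tool frame: the origin (TCP) lies midway between the tips of the shut fingers; the grasp point (between the pads) lies 19 mm behind it (robot.hold_point_z is the distance from the TCP to the grasp point, in m); z points along the fingers, y is the line along which they close (so a half turn about z gives the same grasp; the last joint's range is limited). The gripper opens to 92 mm and grips with 3 to 60 N. Pads are 19 mm wide; open, the fingers measure 130 mm over their backs; the gripper's body (75 mm by 190 mm) begins 47 mm behind the grasp point.
Start: joints at [-1.472, 0.342, 1.524, -0, 1.275, -0.146], TCP at [0.127, -0.509, 0.227] pointing down, gripper open.
Joint ranges: [-2.53, 2.53], [-0.77, 2.02], [0.04, 2.7], [-1, 4.14], [0.28, 2.66], [-3.11, 3.11]. Speed limits (rad/s): [2.57, 2.57, 3.14, 3.14, 3.14, 3.14].

### API

Orientations are given as a 3x3 rotation matrix whose columns are the frame's x, y, z axes.
In Python, from cell import telemetry, get_image, camera_model, robot gives the robot as it stands.
- The arm moves only by the tool arm_command, never from a script. Its argument "series" is a list of rows, each a list of 7 numbers: the shift along the tool's x, y, z in cm, then the turn, a rotation vector about the tool's x, y, z in degrees, then the opening, from 0 (shut) to 1 (fully open). In form: [[dx, dy, dz, ax, ay, az, jaw], ...]. A call has 1 to 12 rows; each row shifts and turns the commanded pose from where the row before left it, along the tool's axes as they then stand; what a row does not reach is not made up. A row lasts 1/12 s, in which the tool goes at most 41.7 mm and 7.16 degrees, less where a joint would pass 70% of its speed; a pose out of reach is approached as far as the arm can. A call is refused whole if a number of a shift passes 4.17 or a number of a turn 7.16, either way. A call with a gripper value outside its range is refused whole. The fingers move at their own pace and stop on an object; "squeeze" is the grip in N (left out, the last holds). Time passes only in rows, so rows that do not move let the fingers close. It gives the time, the measured TCP pose, the force, the opening and the grip force at its end, in the units of the state.
- telemetry.observe(): the state, without advancing time (a new reading comes with each control period).
- get_image(name): name is "scene" or "side" or "wrist"; returns the picture (400x640x3 uint8, blue, green, red); there is no depth.
- camera_model(name): a dict with "K" (3x3 intrinsics, pixels), "R" (3x3) and "t" (3): a world point X has camera coordinates R X + t; the wrist camera has in their place "tool_from_camera" (4x4, takes a point from camera to tool coordinates, whose origin is the TCP and whose axes are the flange's). Camera axes: x right, y down, z forward; pixel columns grow to the right and rows downward; lengths in m; the calibration is good to about 2 mm. A picture is of the moment at which its call begins: read the wrist's pose just before it. camera_model takes no time and is no camera call.
- robot.sign_off(): hands the job in; it is judged then, once.
The state is a dict: "t": time; "qpos": joint angles; "qd": joint speeds; "joint_efforts": joint torques, N m; "eef_pos": TCP position; "eef_rot": TCP orientation; "wrist_force": force on the tool from outside, world axes, zero at the start; "wrist_torque": the same for the moment, N m; "opening": finger opening in m; "finger_force": force on a finger pad.
Only numpy, scipy, OpenCV 4.12 (cv2) and the standard library are available. Lean on these libraries where they do the work, as an engineer would, in place of code of your own. Each camera call takes 0.05 s, during which the arm holds its last target. There are 200 camera calls.

## Working session

There is one attempt and no reset: what is moved stays moved. The work goes in short steps, Python scripts to look and compute and a tool call to move; the robot and the scene stay as the last step left them, time stands still between calls to the robot, and variables do not carry over. Pictures are saved under pics/ and viewed, at most 10 in all, crops included, and the job is handed in when it is done.

Besides the shell and the picture viewer there is one more tool, called after "Call:" by a JSON object that holds its "method" and its "body", one argument or row to a line. arm_command: Moves the arm, as the interface text tells. Its arguments: {"type":"object","properties":{"series":{"type":"array"},"squeeze":{"type":"number"}},"required":["series"]}

```bash
mkdir -p pics; python3 - <<'E'
from cell import telemetry,get_image,camera_model
import cv2,numpy as np
s=telemetry.observe();print(s['t'],s['eef_pos'],s['eef_rot'],s['wrist_force'],s['opening'])
for n in('scene','side'):
    cv2.imwrite(f'pics/{n}0.png',get_image(n));m=camera_model(n);print(n,m)
print(camera_model('wrist'))
E
```

```text
0.0 [ 0.12721175 -0.50893362  0.22603062] [[ 9.70179169e-01  2.42388853e-01 -1.57056522e-04]
 [ 2.42388800e-01 -9.70177951e-01  1.55363739e-03]
 [ 2.24211612e-04 -1.54537538e-03 -9.99998781e-01]] [ 0.24011029  0.33717507 -0.32267428] 0.09165728663483218
scene {'K': array([[455.81116308,   0.        , 325.32414135],
       [  0.        , 455.81116308, 208.06565488],
       [  0.        ,   0.        ,   1.        ]]), 'R': array([[-0.87879244, -0.47719321,  0.00323912],
       [-0.24023934,  0.43653626, -0.86701854],
       [ 0.41232137, -0.7627075 , -0.49826535]]), 't': array([0.4721634, 0.1876414, 0.7268531])}
side {'K': array([[453.64537435,   0.        , 326.42760272],
       [  0.        , 453.64537435, 193.88790464],
       [  0.        ,   0.        ,   1.        ]]), 'R': array([[-0.92354259, -0.38296363,  0.02019749],
       [-0.24870245,  0.55800902, -0.79168998],
       [ 0.29191808, -0.73618258, -0.61058909]]), 't': array([0.50827853, 0.1761872 , 0.82004775])}
{'K': array([[293.91742006,   0.        , 317.28531349],
       [  0.        , 293.91742006, 196.70558952],
       [  0.        ,   0.        ,   1.        ]]), 'tool_from_camera': array([[ 7.33282011e-04, -9.63707644e-01, -2.66958873e-01,
         7.27778610e-02],
       [ 9.99999424e-01,  4.97508237e-04,  9.50817236e-04,
         1.82806743e-04],
       [-7.83495599e-04, -2.66959417e-01,  9.63707453e-01,
        -1.58266121e-01],
       [ 0.00000000e+00,  0.00000000e+00,  0.00000000e+00,
         1.00000000e+00]])}
```

View pics/scene0.png

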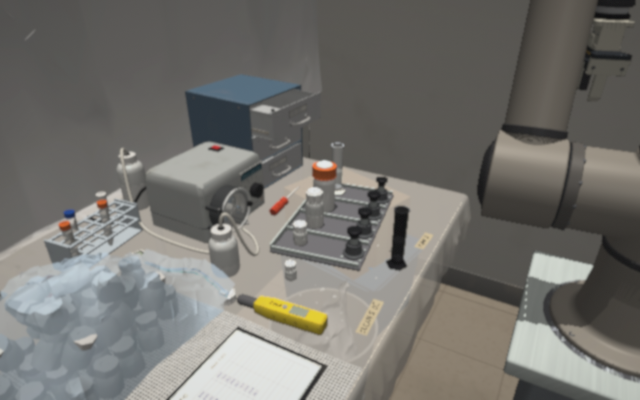

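View pics/side0.png

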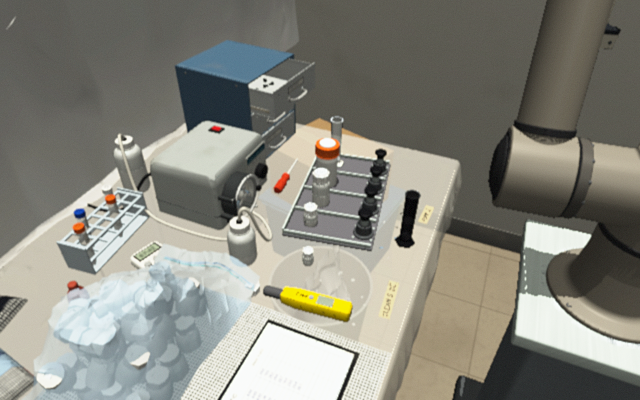

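Both views show, from the camera (+y) side, tray rows vial (311,213), bottle (321,184), jar (327,155) and measuring cylinder (337,135). The plungers are near (365,218), (370,198), (375,173) and (380,155). Look-alikes off the tray are the small vial (308,255), the black cylinder (407,218), and the white bottles at (241,235) and (128,155). I'll check this in a close crop.

```bash
python3 - <<'E'
import cv2
i=cv2.imread('pics/side0.png')[110:255,270:430]
cv2.imwrite('pics/crop0.png',cv2.resize(i,None,fx=4,fy=4,interpolation=cv2.INTER_CUBIC))
E
```

```text
(no output)
```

View pics/crop0.png

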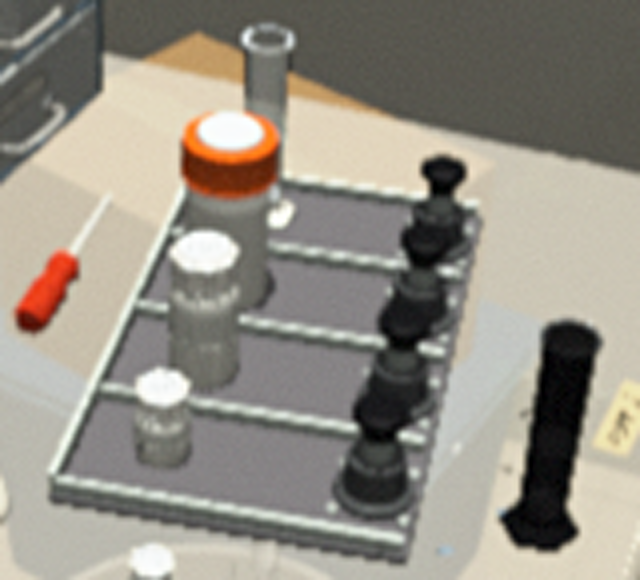

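The crop confirms lane 1 vial, lane 2 bottle, lane 3 jar and lane 4 measuring cylinder. Plunger tops in the crop are about (443,165), (424,236), (404,322) and (379,410). Fence corners are about (55,478), (405,540), (478,208) and (187,180). Next I fit the tray pose.

```bash
cat > h.py <<'E'
import numpy as np
from cell import camera_model
from scipy.optimize import least_squares
def proj(n,X):
    m=camera_model(n);c=np.atleast_2d(X)@m['R'].T+m['t'];p=c@m['K'].T;return p[:,:2]/p[:,2:]
E
python3 - <<'E'
from h import *
pl=np.array([(443,165),(424,236),(404,322),(379,410)])/4+[270,110]
co=np.array([(55,478),(405,540),(478,208),(187,180)])/4+[270,110]
def pts(v):
    x,y,a,px=v;R=np.array([[np.cos(a),-np.sin(a)],[np.sin(a),np.cos(a)]])
    P=np.array([(px,l,0) for l in(-.114,-.038,.038,.114)]);C=np.array([(.0925,.156,0),(-.0925,.156,0),(-.0925,-.156,0),(.0925,-.156,0)])
    A=np.vstack([P,C]);A[:,:2]=A[:,:2]@R.T+[x,y];A[:4,2]=.066;A[4:,2]=.017;return A
f=lambda v:(proj('side',pts(v))-np.vstack([pl,co])).ravel()
r=least_squares(f,[.5,-.1,0,-.06],loss='soft_l1');print(r.x,np.round(r.fun.reshape(-1,2),1));print(np.round(pts(r.x)[:4],4))
E
```

```text
[ 0.54049202 -0.05753929  0.16799027 -0.06988382] [[-0.2 -0.1]
 [ 0.   0.1]
 [-0.1 -1.2]
 [ 0.4 -0.3]
 [-4.2  1.7]
 [ 0.3  2.1]
 [ 0.6 -1.5]
 [ 0.2 -4.7]]
[[ 0.4907 -0.1816  0.066 ]
 [ 0.4779 -0.1067  0.066 ]
 [ 0.4652 -0.0318  0.066 ]
 [ 0.4525  0.0432  0.066 ]]
```

Lane 3 (jar) plunger is at about (0.478,-0.107), lane 2 (0.465,-0.032), lane 1 (0.4525,0.043). I move above lane 3 with the fingers shut.

Call:
{"method": "arm_command", "body": {
  "series": [
    [2,-1.4,0,0,0,0,0],
    [3.4,-2.35,0,0,0,0,0],
    [3.4,-2.35,0,0,0,0,0],
    [3.4,-2.35,0,0,0,0,0],
    [3.4,-2.35,0,0,0,0,0],
    [3.4,-2.35,0,0,0,0,0],
    [3.4,-2.35,0,0,0,0,0],
    [3.4,-2.35,0,0,0,0,0],
    [3.4,-2.35,0,0,0,0,0],
    [3.4,-2.35,0,0,0,0,0],
    [3.4,-2.35,0,0,0,0,0],
    [3.4,-2.35,0,0,0,0,0]
  ],
  "squeeze": 5
}}

```text
t: 1.1
eef_pos: [0.4443, -0.1475, 0.2266]
eef_rot: [[0.97, 0.242, -0.0], [0.242, -0.97, -0.0], [-0.0, -0.0, -1.0]]
wrist_force: [1.1, -0.8, -0.2]
opening: 0.0161
finger_force: 0.0
```

Call:
{"method": "arm_command", "body": {
  "series": [
    [3.4,-2.35,1,0,0,0,0],
    [1.0,-0.9,2,0,0,0,0],
    [0,0,2,0,0,0,0],
    [0,0,0,0,0,0,0],
    [0,0,0,0,0,0,0]
  ]
}}

```text
t: 1.52
eef_pos: [0.477, -0.1076, 0.1762]
eef_rot: [[0.97, 0.243, -0.003], [0.243, -0.97, 0.001], [-0.003, -0.002, -1.0]]
wrist_force: [0.8, 0.1, 1.0]
opening: 0.0003
finger_force: 0.0
```

```bash
cat >> h.py <<'E'
from cell import telemetry,get_image
def wproj(s,X):
    m=camera_model('wrist');T=m['tool_from_camera'];R=np.array(s['eef_rot'])
    tool=(np.atleast_2d(X)-s['eef_pos'])@R;c=(tool-T[:3,3])@T[:3,:3];p=c@m['K'].T;return p[:,:2]/p[:,2:]
def wray(s,uv,z):
    m=camera_model('wrist');T=m['tool_from_camera'];R=np.array(s['eef_rot'])
    d=R@T[:3,:3]@np.linalg.inv(m['K'])@[*uv,1];o=R@T[:3,3]+s['eef_pos'];return o+d*(z-o[2])/d[2]
E
python3 - <<'E'
from h import *
import cv2,pickle
s=telemetry.observe();i=get_image('wrist');pickle.dump(s,open('s1.pkl','wb'))
print(s['t'],s['eef_pos'],s['eef_rot'],s['opening'])
P=[[.4907,-.1816,.066],[.4779,-.1067,.066],[.4652,-.0318,.066],[.4525,.0432,.066]]
print(wproj(s,P).round())
# black cylinder base
m=camera_model('side');d=m['R'].T@np.linalg.inv(m['K'])@[405,241,1];o=-m['R'].T@m['t'];print('blackcyl',o+d*-o[2]/d[2])
cv2.imwrite('pics/w1.png',i)
E
```

```text
1.5167 [ 0.47701377 -0.10756174  0.17617938] [[ 9.70057635e-01  2.42857345e-01 -2.91471292e-03]
 [ 2.42860868e-01 -9.70060697e-01  9.17507021e-04]
 [-2.60462513e-03 -1.59790440e-03 -9.99995331e-01]] 0.0003183318903779791
[[396. 200.]
 [316. 194.]
 [236. 188.]
 [154. 181.]]
blackcyl [0.37083627 0.01961801 0.        ]
```

View pics/w1.png

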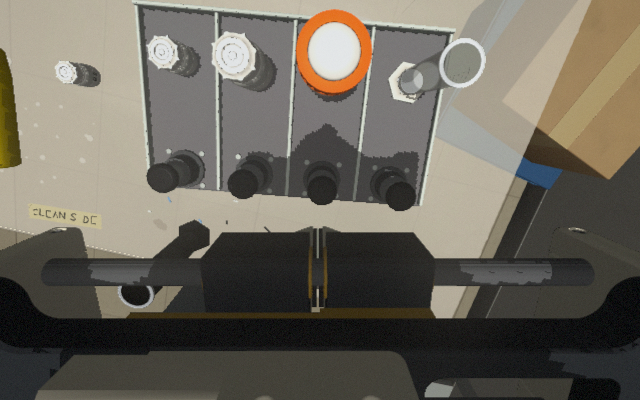

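The wrist view shows plunger heads at about (401,194), (322,187), (243,182) and (162,176), with the jar behind (322,187). The black look-alike is at (135,292) top to (195,235) base. Next, refined centres.

```bash
python3 - <<'E'
from h import *
import pickle
s=pickle.load(open('s1.pkl','rb'))
for n,u in zip((4,3,2,1),[(400,194.5),(322,189),(243,183),(162,177)]): 
    p=wray(s,u,.066);print(n,p.round(4),'tool cm',(100*np.array(s['eef_rot']).T@(p-s['eef_pos'])).round(2))
p=wray(s,(135,292),.122);print('black top',p,np.array(s['eef_rot']).T@(p-s['eef_pos']))
E
```

```text
4 [ 0.4964 -0.1836  0.066 ] tool cm [ 0.07  7.87 11.01]
3 [ 0.4836 -0.1107  0.066 ] tool cm [ 0.59  0.49 11.02]
2 [ 0.4712 -0.0376  0.066 ] tool cm [ 1.17 -6.91 11.03]
1 [0.4585 0.0365 0.066 ] tool cm [  1.73 -14.41  11.04]
black top [0.3746028  0.02148568 0.122     ] [-0.06786286 -0.14996851  0.05459603]
```

Call:
{"method": "arm_command", "body": {
  "series": [
    [0.35,0.25,2.5,0,0,0,0],
    [0,0,3,0,0,0,0],
    [0,0,2.6,0,0,0,0],
    [0,0,1.5,0,0,0,0],
    [0,0,0,0,0,0,0],
    [0,0,0,0,0,0,0]
  ]
}}

```text
t: 2.07
eef_pos: [0.482, -0.1104, 0.0818]
eef_rot: [[0.971, 0.241, 0.001], [0.241, -0.971, -0.0], [0.001, 0.0, -1.0]]
wrist_force: [1.3, -0.1, 0.2]
opening: 0.0006
finger_force: 0.0
```

```bash
python3 - <<'E'
from h import *
import cv2
print(telemetry.observe()['eef_pos'])
a=get_image('wrist');b=get_image('side')[130:240,310:440]
b=cv2.resize(b,(473,400),interpolation=cv2.INTER_CUBIC)
cv2.imwrite('pics/w2.png',np.hstack([a[100:400,160:480],b[:300]]))
E
```

```text
[ 0.48204887 -0.1103847   0.0818156 ]
```

View pics/w2.png

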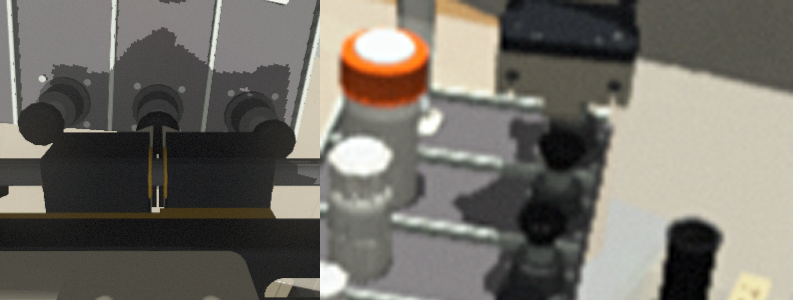

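The fingertips sit over the lane 3 head: its far edge shows at crop (157,115). The neighbour heads at crop (41,124) and (275,140) give a cross-check.

```bash
python3 - <<'E'
from h import *
s=telemetry.observe()
for u in[(201,224),(435,240),(317,229)]:
    p=wray(s,u,.066);print(p.round(4),(100*np.array(s['eef_rot']).T@(p-s['eef_pos'])).round(2))
E
```

```text
[ 0.4714 -0.0378  0.066 ] [ 0.63 -7.33  1.66]
[ 0.4968 -0.1857  0.066 ] [-0.47  7.63  1.69]
[ 0.4859 -0.11    0.066 ] [0.29 0.02 1.68]
```

Call:
{"method": "arm_command", "body": {
  "series": [
    [0.1,0,0.9,0,0,0,0],
    [0,0,0.4,0,0,0,0],
    [0,0,0.35,0,0,0,0],
    [0,0,0.3,0,0,0,0],
    [0,0,0.3,0,0,0,0],
    [0,0,0,0,0,0,0]
  ]
}}

```text
t: 2.67
eef_pos: [0.4829, -0.1094, 0.0581]
eef_rot: [[0.97, 0.242, 0.0], [0.242, -0.97, -0.0], [0.0, 0.0, -1.0]]
wrist_force: [-0.2, -0.5, 1.8]
opening: 0.0004
finger_force: 1.1
```

Call:
{"method": "arm_command", "body": {
  "series": [
    [0,0,0.3,0,0,0,0],
    [0,0,0.3,0,0,0,0],
    [0,0,0.15,0,0,0,0],
    [0,0,0,0,0,0,0]
  ]
}}

```text
t: 3.0
eef_pos: [0.483, -0.1094, 0.0509]
eef_rot: [[0.97, 0.242, 0.001], [0.242, -0.97, -0.0], [0.001, 0.0, -1.0]]
wrist_force: [-1.1, -0.7, 7.1]
opening: 0.0004
finger_force: 3.2
```

Call:
{"method": "arm_command", "body": {
  "series": [
    [0,0,-1.5,0,0,0,0],
    [0,0,-2.1,0,0,0,0],
    [0.2,-2.5,0,0,0,0,0],
    [0.2,-3.0,0,0,0,0,0],
    [0.1,-2.0,0,0,0,0,0],
    [0,0,0.4,0,0,0,0],
    [0,0,1.0,0,0,0,0],
    [0,0,0.5,0,0,0,0],
    [0,0,0.3,0,0,0,0],
    [0,0,0.3,0,0,0,0],
    [0,0,0.3,0,0,0,0],
    [0,0,0,0,0,0,0]
  ]
}}

```text
t: 4.0
eef_pos: [0.4691, -0.0355, 0.0584]
eef_rot: [[0.97, 0.242, -0.001], [0.242, -0.97, 0.0], [-0.001, -0.0, -1.0]]
wrist_force: [-1.9, 1.1, 1.8]
opening: 0.0005
finger_force: 1.0
```

Call:
{"method": "arm_command", "body": {
  "series": [
    [0,0,0.3,0,0,0,0],
    [0,0,0.3,0,0,0,0],
    [0,0,0.15,0,0,0,0],
    [0,0,0,0,0,0,0]
  ]
}}

```text
t: 4.33
eef_pos: [0.4695, -0.0356, 0.0514]
eef_rot: [[0.97, 0.242, 0.0], [0.242, -0.97, -0.0], [0.0, 0.001, -1.0]]
wrist_force: [-1.9, -0.0, 5.7]
opening: 0.0008
finger_force: 2.8
```

Call:
{"method": "arm_command", "body": {
  "series": [
    [0,0,-1.5,0,0,0,0],
    [0,0,-2.1,0,0,0,0],
    [0.2,-2.5,0,0,0,0,0],
    [0.2,-3.0,0,0,0,0,0],
    [0.1,-2.0,0,0,0,0,0],
    [0,0,0.4,0,0,0,0],
    [0,0,1.0,0,0,0,0],
    [0,0,0.5,0,0,0,0],
    [0,0,0.3,0,0,0,0],
    [0,0,0.3,0,0,0,0],
    [0,0,0.3,0,0,0,0],
    [0,0,0,0,0,0,0]
  ]
}}

```text
t: 5.33
eef_pos: [0.456, 0.0384, 0.059]
eef_rot: [[0.97, 0.242, -0.0], [0.242, -0.97, -0.0], [-0.0, -0.0, -1.0]]
wrist_force: [-1.3, 0.3, 2.5]
opening: 0.0003
finger_force: 1.1
```

Call:
{"method": "arm_command", "body": {
  "series": [
    [0,0,0.3,0,0,0,0],
    [0,0,0.3,0,0,0,0],
    [0,0,0.15,0,0,0,0],
    [0,0,0,0,0,0,0]
  ]
}}

```text
t: 5.67
eef_pos: [0.4562, 0.0384, 0.0518]
eef_rot: [[0.97, 0.242, 0.0], [0.242, -0.97, -0.0], [0.0, 0.0, -1.0]]
wrist_force: [-1.7, -1.2, 4.4]
opening: 0.0003
finger_force: 2.4
```

Call:
{"method": "arm_command", "body": {
  "series": [
    [0,0,0.15,0,0,0,0],
    [0,0,0,0,0,0,0],
    [0,0,-1.5,0,0,0,0],
    [0,0,-3,0,0,0,0],
    [0,0,-4,0,0,0,0],
    [0,0,-4,0,0,0,0],
    [0,0,-2,0,0,0,0],
    [0,0,0,0,0,0,0],
    [0,0,0,0,0,0,0]
  ]
}}

```text
t: 6.42
eef_pos: [0.4567, 0.0387, 0.1962]
eef_rot: [[0.97, 0.242, 0.003], [0.242, -0.97, -0.0], [0.003, 0.001, -1.0]]
wrist_force: [-0.5, 0.9, -0.2]
opening: 0.0007
finger_force: 0.0
```

```bash
python3 - <<'E'
from h import *
import cv2
i=get_image('side')[110:260,270:430]
cv2.imwrite('pics/end.png',cv2.resize(i,None,fx=3.9,fy=3.9,interpolation=cv2.INTER_CUBIC))
s=telemetry.observe();print(s['t'],s['eef_pos'],s['wrist_force'])
E
```

```text
6.4667 [0.45579359 0.03875845 0.19493232] [-0.7332489   0.10418609 -0.44572647]
```

View pics/end.png

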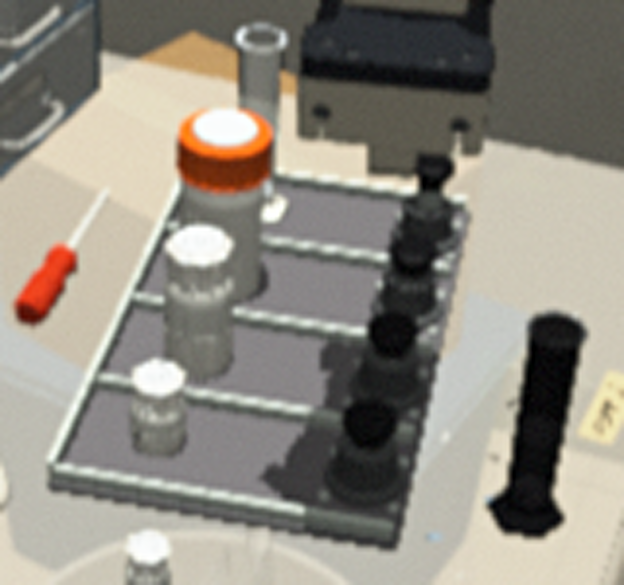

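All containers stand where they were. I check numerically that the three heads are lower than before, with lane 4 as the reference.

```bash
python3 - <<'E'
from h import *
import cv2
a=cv2.imread('pics/side0.png',0);b=get_image('side');b=cv2.cvtColor(b,cv2.COLOR_BGR2GRAY)
P=np.array([[.494,-.184,.066],[.482,-.109,.066],[.469,-.0355,.066],[.456,.0385,.066]]);Q=P-[0,0,.012]
for n,p,q in zip((4,3,2,1),proj('side',P),proj('side',Q)):
    x,y=p.round().astype(int);print(n,'expected drop',(q-p).round(1))
    w=7
    T=a[y-7:y+5,x-w:x+w+1]
    R=cv2.matchTemplate(b[y-11:y+16,x-w-3:x+w+4],T,cv2.TM_CCOEFF_NORMED)
    print(' match',np.array(cv2.minMaxLoc(R)[3])-[3,4],R.max().round(2))
    print(' bef',a[y-10:y+14,x]);print(' aft',b[y-10:y+14,x])
E
```

```text
4 expected drop [-0.5  4.3]
 match [0 0] 0.82
 bef [ 80 101 160 200 209 215 217 211 161  80  25  20  28  40  28  13   3   2
  20  53  67  70  71  60]
 aft [90 91 90 88 90 89 89 92 87 74 52 24 26 38 30 15  3  8 21 54 71 74 72 65]
3 expected drop [-0.5  4.5]
 match [0 0] 0.94
 bef [243 195  87  35  50  64  57  36  24  25  26  24  27  40  37  20   7   9
  15  45  66  74  72  65]
 aft [247 200  88  38  51  67  63  40  30  33  31  31  26  25  25  24  27  41
  39  29  11  11  14  30]
2 expected drop [-0.4  4.6]
 match [0 0] 0.9
 bef [53 52 55 70 67 45 30 28 24 24 26 27 27 31 40 35 12  5 10 24 53 71 74 71]
 aft [48 42 44 66 62 41 32 32 35 31 36 26 18 11 13 14 11 11 18 13 13  8  6 16]
1 expected drop [-0.4  4.7]
 match [-1  7] 0.86
 bef [54 70 70 53 33 29 29 28 24 24 28 24 26 26 31 40 36 16 10  0 22 56 71 73]
 aft [43 41 38 31 28 25 27 28 29 31 30 31 25 15 15 16 12 13 12 16 15  9  8  5]
```

```bash
python3 -c "
from cell import robot;print(robot.sign_off())"
```

```text
the job is handed in; nothing more can be done
None
```

I pressed the plungers for the jar (lane 3), the sample bottle (lane 2) and the vial (lane 1) in that order, with measured force no higher than about 7 N. The lane 3 drop and the untouched lane 4 (measuring cylinder) plunger are confirmed in the images, while lanes 2 and 1 rest on force and depth readings because they were in shadow. The job is handed in.

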